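Collar on the threading post, imam piece held over it

ROBOT

A 6-joint arm with a two-finger parallel gripper is mounted at the origin on the work surface. World frame = base frame: x ahead of the robot, y to its left, z up, the work surface at z = 0. Lengths are in m, angles in rad, forces in N, time in s.
With the tool pointing down it reaches from about 0.3 to 0.775 m from the base axis. Payload 14.6 kg.
Tool frame: the origin (TCP) lies at the very end of the fingers, on their centre line; the grasp point (between the pads) lies 19 mm behind it; z points along the fingers, y is the direction in which the jaws open and shut (so a half turn about z gives the same grasp; the last joint's range is limited). The gripper opens to 94 mm and grips with 3 to 60 N. Pads are 16 mm wide; open, the fingers measure 119 mm over their backs; the gripper's body (75 mm by 177 mm) begins 78 mm behind the grasp point.
Start: joints at [-1.339, 0.3, 1.521, -0, 1.321, -0.067], TCP at [0.162, -0.526, 0.205] pointing down, gripper open.
Joint ranges: [-3.03, 3.03], [-0.79, 2.21], [0.23, 2.52], [-1.04, 4.18], [0, 3.07], [-2.55, 2.55]. Speed limits (rad/s): [2.22, 2.22, 2.57, 3.14, 3.14, 3.14].

INTERFACE

Orientations are given as a unit quaternion [x, y, z, w].
In Python, from rig import get_obs, read_camera, close_job gives the robot as it stands.
- The arm moves only by the tool apply_moves, never from a script. Its argument "deltas" is a list of rows, each an object with "claw": the closure in counts, from 0 (fully open) to 255 (shut); "offset": the shift along the tool's x, y, z in cm, a list of three; "spin": the turn about the tool's z in degrees. In form: [{"claw": claw, "offset": [tx, ty, tz], "spin": spin}, ...]. A call has 1 to 10 rows; each row shifts and turns the commanded pose from where the row before left it, along the tool's axes as they then stand; what a row does not reach is not made up. A row lasts 1/8 s, in which the tool goes at most 62.5 mm and 10.7 degrees, less where a joint would pass 70% of its speed; a pose out of reach is approached as far as the arm can. A call with a gripper value outside its range is refused whole. The fingers move at their own pace and stop on an object; "grip_force" is the grip in N (left out, the last holds). Time passes only in rows, so rows that do not move let the fingers close. It gives the time, the measured TCP pose, the force and the opening at its end, in the units of the state.
- get_obs(): the state, without advancing time (a new reading comes with each control period).
- read_camera(name): name is "side" or "top"; returns a dict with "image" (384x512x3 uint8, red, green, blue), "mtx" (3x3 intrinsics, pixels), "T" (4x4, takes a point from camera to world coordinates). Camera axes: x right, y down, z forward; pixel columns grow to the right and rows downward; lengths in m; the calibration is good to about 2 mm. A picture is of the moment at which its call begins. There is no depth.
- close_job(): hands the job in, once; it reports no verdict.
The state is a dict: "time": time; "joint_positions": joint angles; "joint_vel": joint speeds; "effort": joint torques, N m; "tcp_pos": TCP position; "ee_rot": TCP orientation; "wrist_force": force on the tool from outside, world axes, zero at the start; "moment": the same for the moment, N m; "grip_width": opening from 0.0 (shut) to 1.0 (fully open).
Only numpy, scipy, OpenCV 4.12 (cv2) and the standard library are available. Lean on these libraries where they do the work, as an engineer would, in place of code of your own. Each camera call takes 0.05 s, during which the arm holds its last target. There are 200 camera calls.

TASK

First slide the brass collar over the upright steel threading post until it rests flat on the wooden foot, and let it go. Then take the tall horn imam piece from the tray, carry it across the bead rack without touching the rack, and finish while still holding it upright and motionless, its foot centred about 10 mm above the tip of the post and touching nothing but your fingers, so that I can feed the cord through. Leave everything else where it is.

Things in the scene. Friction and masses are not known exactly. Their poses are not given: they have to be found in the camera images.
- tray: Fixed olive-wood tray, 150 x 150 x 14 mm high, four round wells (42 mm diameter, 4 mm deep) centred at x, y = +-40 mm in its frame. Origin: centre of its underside; z up. Collar, imam piece, bead and burnishing stone stand one in each well (floor 10 mm above the table), in any order. The tray is on one side of the rack, the post on the other; which side varies.
- collar: Brass collar: plain ring, 36 mm outside diameter, 15 mm bore, 18 mm high, about 120 g, loose, lying flat in one well (top 14 mm above the tray's surface). Origin: centre of its underside; z along the bore, up.
- imam: Horn imam piece streaked cream and brown, loose, about 35 g, standing upright in one well: 76 mm tall, the tallest thing in the tray. Foot disc 26 mm diameter and 6 mm thick, above it a plain cylinder of 19 mm diameter from 6 to 64 mm, then a small turned finial up to 76 mm. Origin: centre of its underside; z up along its axis. Grip it on the cylinder.
- stand: Fixed threading stand: a round wooden foot, 80 mm diameter, 12 mm high, with an upright round steel post of 9 mm diameter in its middle, tip slightly tapered, 86 mm above the table. Origin: centre of its underside; z up.
- seat (a point): Point on the post's axis at the top face of the stand's wooden foot, 12 mm above the table, where the collar's underside comes to rest.
- post_tip (a point): Centre of the post's top end, 86 mm above the table.
- rack: Fixed bead rack between tray and stand: 280 mm long in its x, 50 mm wide in its y, 120 mm high; two end posts carry two rods full of wooden beads. Origin: centre of its underside. Not to be touched.
- canister: Dark blue tin screw-top canister, loose, 71 mm diameter, 88 mm high, standing on the table about 120 mm from the post on the robot's side. Origin: centre of its underside. Leave alone.
- bead: Dark wooden barrel bead in a well, 29 mm diameter, 26 mm high. Origin: centre of its underside. Leave alone.
- agate: Polished agate burnishing stone in a well, a brown dome 30 mm diameter, 32 mm high. Origin: centre of its underside. Leave alone.
- gauge: Brass bead gauge plate, 45 x 120 mm, 5 mm thick, with four holes, flat on the table beyond the rack. Origin: centre of its underside. Leave alone.
- spool: Thread spool, 40 mm diameter, 45 mm high, on the table beyond the rack. Origin: centre of its underside. Leave alone.
- bowl: Copper bowl with beads, 84 mm diameter, 35 mm high, on the table beyond the rack. Origin: centre of its underside. Leave alone.
- brush: Small brush, 130 mm long, lying flat on the left of the table, outside tray or stand, its length roughly along x. Origin: centre of its underside. Leave alone.
Mind the look-alikes: they are no part of the job. What is shaped like the stand but pink or white is not meant.

How it is judged:
On the way, in this order (a step that is already met when the one before it is completed fails the run):
1. the collar is on the post, flat on the stand's foot, and let go (horizontal distance between collar and seat below 0.006 m and z of collar in the frame of seat between -0.004 and 0.004 m and (angle between collar's own z axis and vertical below 0.12 rad or angle between collar's own z axis and vertical above 3.02 rad) and contact force between the fingers and collar below 0.1 N), for 0.2 s.
2. then the imam piece is lifted clear of its well (z of imam in the frame of tray above 0.03 m), for 0.1 s.
At the end, for the whole second after the job is handed in: For the last second: imam piece held still (under 15 mm/s), upright within 0.1 rad, underside 4 to 18 mm above the post tip, centred within 5 mm, touching only the fingers; collar round the post within 6 mm, flat on the foot within 4 mm, let go (all of step 1 and horizontal distance between imam and post_tip below 0.005 m and z of imam in the frame of post_tip between 0.004 and 0.018 m and angle between imam's own z axis and vertical below 0.1 rad and linear speed of imam below 0.015 m/s and contact force between the fingers and imam above 0.3 N and contact force between imam and stand below 0.05 N and contact force between imam and collar below 0.05 N and contact force between imam and canister below 0.05 N); the arm keeps its last pose, push and grip.
It fails at once if the bead rack is touched (contact force between rack and anything else above 0.5 N).
It fails at once if a bystander is moved by more than 20 mm (distance of any of canister, bead, agate, gauge, spool, bowl, brush from where it was at the start of the episode above 0.02 m).
It also fails if it takes over 72 s, if anything falls off the work surface, if the arm or the gripper's body presses on something with over 40 N, if the wrist force passes 120 N, or if a joint passes its speed limit or range.

## Working session

There is one attempt and no reset: what is moved stays moved. The work goes in short steps, Python scripts to look and compute and a tool call to move; the robot and the scene stay as the last step left them, time stands still between calls to the robot, and variables do not carry over. Pictures are saved under pics/ and viewed, about 8 in all and at most 12, crops included, and the job is handed in when it is done.

Besides the shell and the picture viewer there is one more tool, called after "Call:" by a JSON object that holds its "fn" and its "kwargs", one argument or row to a line. apply_moves: Moves the arm, as the interface text tells. Its arguments: {"type":"object","properties":{"deltas":{"type":"array","items":{"type":"object","properties":{"claw":{"type":"number"},"offset":{"type":"array","items":{"type":"number"}},"spin":{"type":"number"}}}},"grip_force":{"type":"number"}},"required":["deltas"]}

```bash
ls; mkdir -p pics; python3 - <<'E'
from rig import *
import cv2,numpy as np
for n in("top","side"):
    c=read_camera(n); cv2.imwrite(f"pics/{n}0.png",cv2.resize(c["image"][:,:,::-1],(768,576),interpolation=cv2.INTER_CUBIC)); cv2.imwrite(f"{n}0raw.png",c["image"][:,:,::-1])
    print(n,c["mtx"].round(2).tolist(),c["T"].round(4).tolist())
print(get_obs())
E
```

```text
pics
top [[390.31, 0.0, 249.91], [0.0, 390.31, 193.92], [0.0, 0.0, 1.0]] [[-0.0156, -0.9816, 0.1905, 0.3811], [-0.9998, 0.0132, -0.0137, 0.0757], [0.011, -0.1907, -0.9816, 1.1762], [0.0, 0.0, 0.0, 1.0]]
side [[371.62, 0.0, 253.24], [0.0, 371.62, 190.3], [0.0, 0.0, 1.0]] [[0.94, -0.2283, 0.2534, 0.3494], [-0.3408, -0.6547, 0.6747, -0.5309], [0.0118, -0.7206, -0.6932, 0.6863], [0.0, 0.0, 0.0, 1.0]]
{'time': 0.1, 'joint_positions': array([-1.33863403e+00,  3.00392838e-01,  1.52153417e+00, -6.99521135e-06,
        1.32070720e+00, -6.65753566e-02]), 'joint_vel': array([ 1.65893265e-03, -1.54443009e-03,  1.62721629e-06, -2.90486108e-04,
        8.03006994e-04,  8.92976421e-04]), 'effort': array([ 1.84090430e-03, -5.32643938e+01, -3.53283298e+01,  7.09692109e-02,
        2.33749469e-02, -7.70705014e-05]), 'tcp_pos': array([ 0.16182478, -0.52539903,  0.20494911]), 'ee_rot': array([ 9.88864939e-01,  1.48814857e-01, -4.64441067e-05, -5.18708982e-04]), 'wrist_force': array([-0.33247725, -0.63846356,  0.44548854]), 'moment': array([ 0.04699319, -0.00265689,  0.00303757]), 'grip_width': 1.0014116274865041}
```

View pics/top0.png

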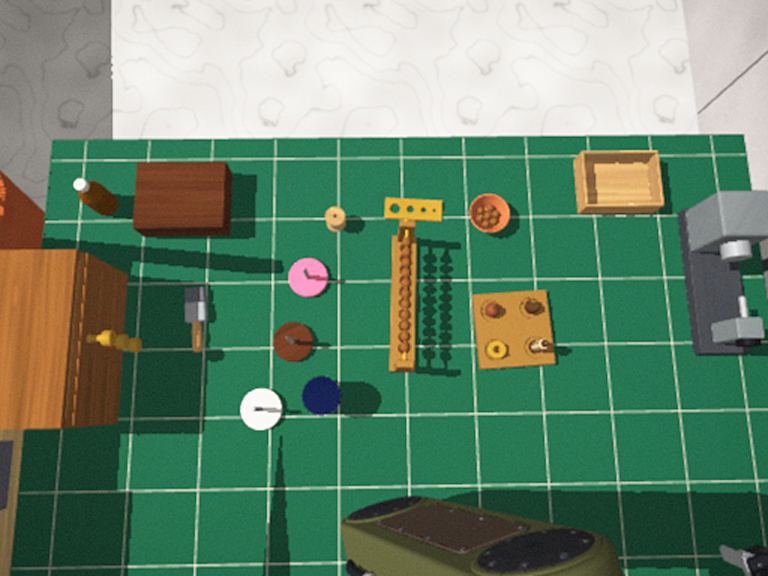

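View pics/side0.png

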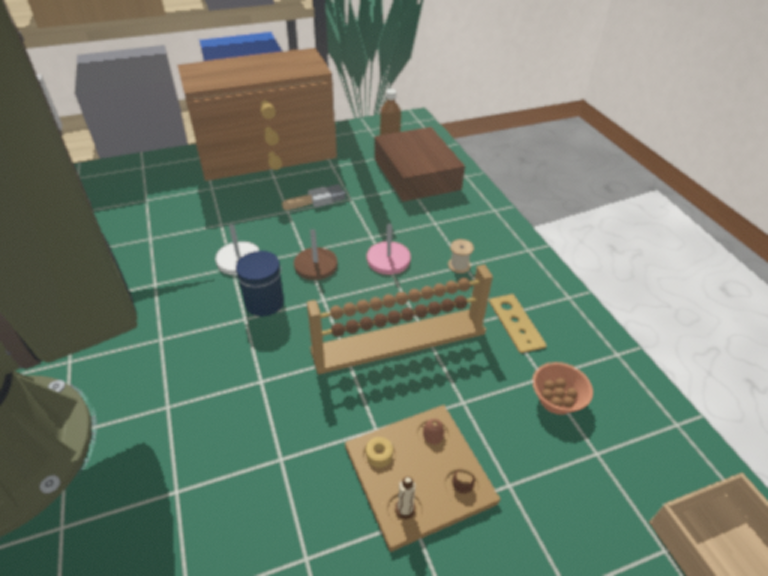

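Top view: the collar candidates are the brass ring at (497,349) and the brass gauge (413,209), and the ring it is. For the imam, the streaked tall piece is at (540,346), with the agate at (492,310) and bead at (533,307) as lookalikes. The stand candidates are brown (293,342), pink (308,277) and white (262,409), and I choose brown. The canister is at (321,395) and the rack around (403,300). I'll check these in a close crop.

```bash
python3 - <<'E'
import cv2,numpy as np
def crop(n,x,y,w,h):
    s=400/w; im=cv2.resize(cv2.imread(n+"0raw.png")[y:y+h,x:x+w],(400,300),interpolation=cv2.INTER_CUBIC)
    for u in range(x-x%10+10,x+w,10):
        cv2.line(im,(int((u-x)*s),0),(int((u-x)*s),6),(255,255,255),1); cv2.putText(im,str(u),(int((u-x)*s)-8,16),0,.3,(255,255,255),1)
    for v in range(y-y%10+10,y+h,10):
        cv2.line(im,(0,int((v-y)*s)),(6,int((v-y)*s)),(255,255,255),1); cv2.putText(im,str(v),(8,int((v-y)*s)+4),0,.3,(255,255,255),1)
    return im
a=np.vstack([np.hstack([crop("top",308,190,80,60),crop("top",170,210,80,60)]),np.hstack([crop("side",225,270,120,90),crop("side",150,140,80,60)])])
cv2.imwrite("pics/crop0.png",a)
E
```

```text
(no output)
```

View pics/crop0.png

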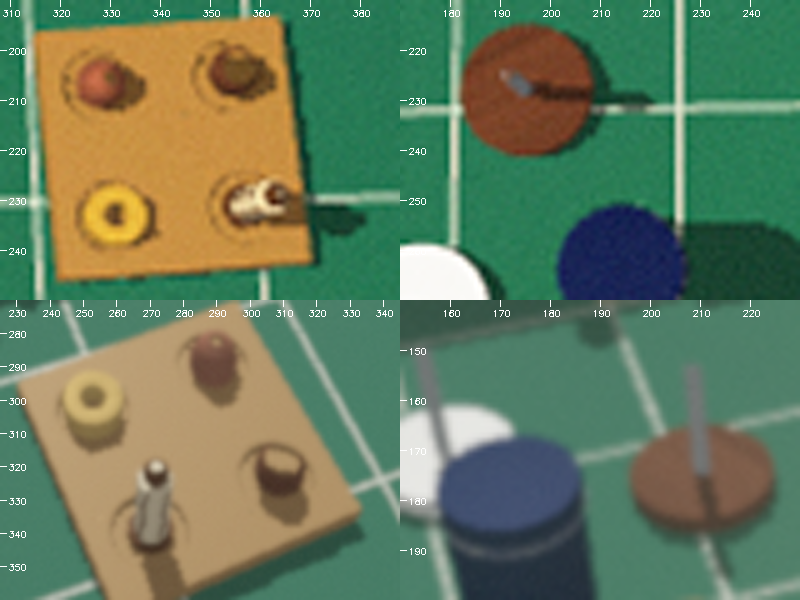

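```bash
cat > h.py <<'E'
import numpy as np
C={"top":([[390.31,0,249.91],[0,390.31,193.92],[0,0,1]],[[-0.0156,-0.9816,0.1905,0.3811],[-0.9998,0.0132,-0.0137,0.0757],[0.011,-0.1907,-0.9816,1.1762],[0,0,0,1]]),
"side":([[371.62,0,253.24],[0,371.62,190.3],[0,0,1]],[[0.94,-0.2283,0.2534,0.3494],[-0.3408,-0.6547,0.6747,-0.5309],[0.0118,-0.7206,-0.6932,0.6863],[0,0,0,1]])}
def at(n,u,v,z):
    K,T=map(np.array,C[n]); d=T[:3,:3]@np.linalg.solve(K,[u,v,1]); o=T[:3,3]
    return (o+d*(z-o[2])/d[2])[:2]
def proj(n,P):
    K,T=map(np.array,C[n]); p=(np.asarray(P)-T[:3,3])@T[:3,:3]@K.T; return p[:,:2]/p[:,2:]
E
python3 - <<'E'
from h import *
import cv2
for l,n,u,v,z in [("stand foot","top",195.2,227.8,.011),("post tip","top",191.2,224.6,.086),("post tip","side",208.2,153.6,.086),("post base","side",210.5,174.3,.012),("foot","side",210.4,174.7,.012),
("collar","top",331,232.6,.028),("collar","side",252.7,298.9,.028),("imam tip","top",362.8,228.4,.084),("imam tip","side",271.6,318.6,.084)]: print(l,n,at(n,u,v,z).round(4))
for n,cs in (("top",[(315,195.8),(364.4,193.2),(370.6,242.3),(319.2,246)]),("side",[(230.2,294.7),(333.4,333.4)])):
    q=np.array([at(n,*c,.014) for c in cs]); print(q.round(4).tolist(),q.mean(0)if n=="top"else"")
# rack/canister
print("canister",at("top",215,263,.088),at("side",172.5,176.5,.088))
for c in [(261,157),(272,153),(260,246),(276,247)]: print("rack",at("top",*c,.0))
for n in C:
    im=cv2.imread(n+"0raw.png"); hsv=cv2.cvtColor(im,cv2.COLOR_BGR2HSV)
    for nm,(x,y,w,h),lo,hi in {"top":[("foot",(178,210,36,36),(0,90,60),(14,255,255)),("collar",(318,222,26,22),(20,150,190),(35,255,255))],"side":[("foot",(190,160,40,30),(0,60,50),(14,255,255))]}[n]:
        m=cv2.inRange(hsv[y:y+h,x:x+w],lo,hi); k,_=cv2.findContours(m,0,1); k=max(k,key=cv2.contourArea); (e,ax,an)=cv2.fitEllipse(cv2.convexHull(k)); print(n,nm,e[0]+x,e[1]+y,ax,at(n,e[0]+x,e[1]+y,.028 if nm=="collar" else .012).round(4))
E
```

```text
stand foot top [0.5064 0.2244]
post tip top [0.5074 0.2261]
post tip side [0.5054 0.2208]
post base side [0.507  0.2232]
foot side [0.5063 0.2217]
collar top [ 0.4846 -0.1775]
collar side [ 0.4844 -0.1785]
imam tip top [ 0.49   -0.2554]
imam tip side [ 0.4908 -0.2546]
[[0.5982, -0.1381], [0.6042, -0.2891], [0.4553, -0.2969], [0.4467, -0.1433]] [ 0.526109   -0.21685884]
[[0.4476, -0.147], [0.6051, -0.2885]] 
canister [0.40054873 0.15927967] [0.40095613 0.16045473]
rack [0.72655184 0.02275874]
rack [ 0.73914031 -0.01201901]
rack [0.45016934 0.03155602]
rack [ 0.44648158 -0.01628367]
top foot 194.97525787353516 227.68562126159668 (25.388959884643555, 25.880308151245117) [0.5066 0.225 ]
top collar 330.5480089187622 232.644362449646 (11.396806716918945, 11.806574821472168) [ 0.4845 -0.1761]
side foot 210.07384490966797 175.04227542877197 (19.446041107177734, 27.329833984375) [0.5051 0.2206]
```

Call:
{"fn": "apply_moves", "kwargs": {
  "deltas": [
    {"claw":92,"offset":[0,0,-1],"spin":-9.4},
    {"claw":92,"offset":[0,0,-1],"spin":-9.4},
    {"claw":92,"offset":[0,0,0],"spin":-9.4},
    {"claw":92,"offset":[0,0,0],"spin":-9.4},
    {"claw":92,"offset":[0,0,0],"spin":-9.4},
    {"claw":92,"offset":[0,0,0],"spin":-9.4},
    {"claw":92,"offset":[0,0,0],"spin":-9.4},
    {"claw":92,"offset":[0,0,0],"spin":-9.4},
    {"claw":92,"offset":[0,0,0],"spin":0},
    {"claw":92,"offset":[0,0,0],"spin":0}
  ],
  "grip_force": 15
}}

```text
time: 1.35
tcp_pos: [0.1619, -0.5256, 0.2253]
ee_rot: [0.694, 0.72, 0.0, -0.0]
wrist_force: [-0.2, -0.5, -0.4]
grip_width: 0.639
```

```bash
cat >> h.py <<'E'
def off(target):
    from rig import get_obs
    from scipy.spatial.transform import Rotation as R
    o=get_obs(); r=R.from_quat(o["ee_rot"]); a=r.as_matrix()
    d=r.inv().apply(np.array(target)-o["tcp_pos"])*100
    print("t",o["time"],"tcp",o["tcp_pos"].round(4),"jaw deg",np.degrees(np.arctan2(a[1,1],a[0,1])).round(2),"tilt",np.degrees(np.arccos(-a[2,2])).round(2),"w",round(o["grip_width"],3),"F",o["wrist_force"].round(2),"q",o["joint_positions"].round(2)); print("offset cm",d.round(2))
E
python3 -c "
from h import *
off([.4846,-.178,.10])"
```

```text
t 1.35 tcp [ 0.1619 -0.5256  0.2253] jaw deg 2.11 tilt 0.02 w 0.639 F [-0.17 -0.49 -0.37] q [-1.34  0.29  1.49  0.    1.36 -1.38]
offset cm [33.54 33.53 12.54]
```

Call:
{"fn": "apply_moves", "kwargs": {
  "deltas": [
    {"claw":92,"offset":[3.35,3.35,0]},
    {"claw":92,"offset":[3.35,3.35,0]},
    {"claw":92,"offset":[3.35,3.35,0]},
    {"claw":92,"offset":[3.35,3.35,0]},
    {"claw":92,"offset":[3.35,3.35,0]},
    {"claw":92,"offset":[3.35,3.35,0]},
    {"claw":92,"offset":[3.35,3.35,0]},
    {"claw":92,"offset":[3.35,3.35,0]},
    {"claw":92,"offset":[3.35,3.35,0]},
    {"claw":92,"offset":[3.35,3.35,0]}
  ]
}}

```text
$.deltas[0]: bad value
```

```bash
python3 -c "
from h import *
off([.4846,-.178,.10])"
```

```text
t 1.35 tcp [ 0.1619 -0.5256  0.2253] jaw deg 2.11 tilt 0.02 w 0.639 F [-0.17 -0.49 -0.37] q [-1.34  0.29  1.49  0.    1.36 -1.38]
offset cm [33.54 33.53 12.54]
```

Spin is required in every row.

Call:
{"fn": "apply_moves", "kwargs": {
  "deltas": [
    {"claw":92,"offset":[3.35,3.35,0],"spin":0},
    {"claw":92,"offset":[3.35,3.35,0],"spin":0},
    {"claw":92,"offset":[3.35,3.35,0],"spin":0},
    {"claw":92,"offset":[3.35,3.35,0],"spin":0},
    {"claw":92,"offset":[3.35,3.35,0],"spin":0},
    {"claw":92,"offset":[3.35,3.35,0],"spin":0},
    {"claw":92,"offset":[3.35,3.35,0],"spin":0},
    {"claw":92,"offset":[3.35,3.35,0],"spin":0},
    {"claw":92,"offset":[3.35,3.35,0],"spin":0},
    {"claw":92,"offset":[3.35,3.35,0],"spin":0}
  ]
}}

```text
time: 2.6
tcp_pos: [0.484, -0.176, 0.2255]
ee_rot: [0.694, 0.72, 0.0, 0.0]
wrist_force: [-0.2, -0.6, 0.1]
grip_width: 0.641
```

```bash
python3 -c "
from h import *
off([.4846,-.178,.10])"
```

```text
t 2.6 tcp [ 0.484  -0.176   0.2255] jaw deg 2.15 tilt 0.01 w 0.641 F [-0.21 -0.64  0.06] q [-0.42  0.21  1.59 -0.    1.34 -0.46]
offset cm [-0.2   0.06 12.55]
```

Call:
{"fn": "apply_moves", "kwargs": {
  "deltas": [
    {"claw":92,"offset":[-0.2,0.05,4],"spin":0},
    {"claw":92,"offset":[0,0,4.5],"spin":0},
    {"claw":92,"offset":[0,0,4.5],"spin":0},
    {"claw":92,"offset":[0,0,3],"spin":0},
    {"claw":92,"offset":[0,0,2],"spin":0},
    {"claw":92,"offset":[0,0,0],"spin":0},
    {"claw":92,"offset":[0,0,0],"spin":0}
  ]
}}

```text
time: 3.48
tcp_pos: [0.4841, -0.1795, 0.0463]
ee_rot: [0.693, 0.721, 0.0, 0.001]
wrist_force: [-0.8, 0.1, 0.0]
grip_width: 0.636
```

```bash
python3 - <<'E'
from h import *
off([.4846,-.178,.0175])
from rig import *
import cv2
a=read_camera("top")["image"][180:255,290:390,::-1];b=read_camera("side")["image"][250:350,200:333,::-1]
cv2.imwrite("pics/g1.png",np.hstack([cv2.resize(a,(400,300),interpolation=2),cv2.resize(b,(400,300),interpolation=2)]))
E
```

```text
t 3.475 tcp [ 0.4841 -0.1795  0.0463] jaw deg 2.25 tilt 0.06 w 0.636 F [-0.82  0.08  0.  ] q [-0.43  0.42  1.77 -0.    0.95 -0.47]
offset cm [0.15 0.06 2.88]
```

View pics/g1.png

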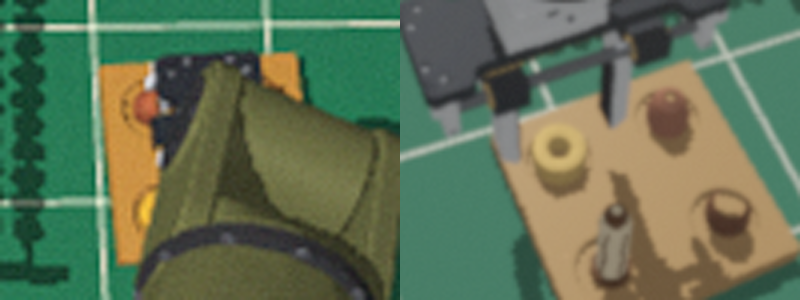

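The side crop shows the fingers straddling the collar: tips at crop (508,150) and (614,115), ring at (558,150). The agate and imam are clear of them. Next I descend and grip.

Call:
{"fn": "apply_moves", "kwargs": {
  "deltas": [
    {"claw":92,"offset":[0.15,0.05,1.5],"spin":0},
    {"claw":92,"offset":[0,0,1.4],"spin":0},
    {"claw":92,"offset":[0,0,0],"spin":0},
    {"claw":255,"offset":[0,0,0],"spin":0},
    {"claw":255,"offset":[0,0,0],"spin":0},
    {"claw":255,"offset":[0,0,0],"spin":0},
    {"claw":255,"offset":[0,0,0],"spin":0},
    {"claw":255,"offset":[0,0,0],"spin":0}
  ],
  "grip_force": 25
}}

```text
time: 4.58
tcp_pos: [0.4841, -0.1778, 0.0164]
ee_rot: [0.693, 0.721, -0.0, 0.0]
wrist_force: [0.8, -0.1, -1.6]
grip_width: 0.368
```

```bash
python3 -c "
from h import *
off([.4846,-.178,.0175])"
```

```text
t 4.575 tcp [ 0.4841 -0.1778  0.0164] jaw deg 2.32 tilt 0.0 w 0.368 F [ 0.82 -0.11 -1.6 ] q [-0.42  0.47  1.78 -0.    0.89 -0.46]
offset cm [-0.02  0.05 -0.11]
```

Call:
{"fn": "apply_moves", "kwargs": {
  "deltas": [
    {"claw":255,"offset":[0,0,-1.5],"spin":0},
    {"claw":255,"offset":[0,0,-3.5],"spin":0},
    {"claw":255,"offset":[0,0,-4.5],"spin":0},
    {"claw":255,"offset":[0,0,-4.5],"spin":0},
    {"claw":255,"offset":[0,0,-4],"spin":0},
    {"claw":255,"offset":[0,0,-3],"spin":0},
    {"claw":255,"offset":[0,0,0],"spin":0},
    {"claw":255,"offset":[0,0,0],"spin":0}
  ]
}}

```text
time: 5.58
tcp_pos: [0.4836, -0.1776, 0.2256]
ee_rot: [0.693, 0.721, -0.0, -0.001]
wrist_force: [-0.3, 0.6, -2.1]
grip_width: 0.365
```

```bash
python3 -c "
from h import *
off([.506,.223,.225])"
```

```text
t 5.575 tcp [ 0.4836 -0.1776  0.2256] jaw deg 2.32 tilt 0.07 w 0.365 F [-0.3   0.55 -2.13] q [-0.42  0.21  1.59  0.    1.35 -0.46]
offset cm [39.94  3.86  0.07]
```

Call:
{"fn": "apply_moves", "kwargs": {
  "deltas": [
    {"claw":255,"offset":[3,0.3,0],"spin":0},
    {"claw":255,"offset":[4.5,0.4,0],"spin":0},
    {"claw":255,"offset":[4.5,0.4,0],"spin":0},
    {"claw":255,"offset":[4.5,0.4,0],"spin":0},
    {"claw":255,"offset":[4.5,0.4,0],"spin":0},
    {"claw":255,"offset":[4.5,0.5,0],"spin":0},
    {"claw":255,"offset":[4.5,0.5,0],"spin":0},
    {"claw":255,"offset":[4.5,0.5,0],"spin":0},
    {"claw":255,"offset":[3.5,0.3,0],"spin":0},
    {"claw":255,"offset":[2,0.2,0],"spin":0}
  ]
}}

```text
time: 6.82
tcp_pos: [0.5063, 0.2247, 0.225]
ee_rot: [0.692, 0.722, -0.001, -0.001]
wrist_force: [-0.7, -0.9, -0.7]
grip_width: 0.366
```

Call:
{"fn": "apply_moves", "kwargs": {
  "deltas": [
    {"claw":255,"offset":[0,0,4],"spin":0},
    {"claw":255,"offset":[0,0,4],"spin":0},
    {"claw":255,"offset":[0,0,2.5],"spin":0},
    {"claw":255,"offset":[0,0,0],"spin":0},
    {"claw":255,"offset":[0,0,0],"spin":0},
    {"claw":255,"offset":[0,0,0],"spin":0}
  ]
}}

```text
time: 7.58
tcp_pos: [0.5074, 0.2235, 0.1226]
ee_rot: [0.693, 0.721, 0.001, 0.0]
wrist_force: [0.9, -0.1, -0.3]
grip_width: 0.367
```

```bash
python3 - <<'E'
from h import *
off([.506,.223,.12])
from rig import *
import cv2
c=read_camera("top")["image"][:,:,::-1];d=read_camera("side")["image"][:,:,::-1]
cv2.imwrite("top1.png",c);cv2.imwrite("side1.png",d)
a=c[200:260,150:230];b=d[130:190,170:250]
cv2.imwrite("pics/p1.png",np.hstack([cv2.resize(a,(400,300),interpolation=2),cv2.resize(b,(400,300),interpolation=2)]))
o=get_obs()["tcp_pos"]
print(proj("top",[o]),proj("side",[o]),proj("side",[o-[0,0,.006]]))
E
```

```text
t 7.575 tcp [0.5074 0.2235 0.1226] jaw deg 2.31 tilt 0.1 w 0.367 F [ 0.93 -0.08 -0.26] q [ 0.35  0.39  1.6  -0.    1.15  0.31]
offset cm [-0.04 -0.14  0.26]
[[190.29620003 223.17167309]] [[207.59082316 141.45948669]] [[207.76405829 143.37649845]]
```

View pics/p1.png

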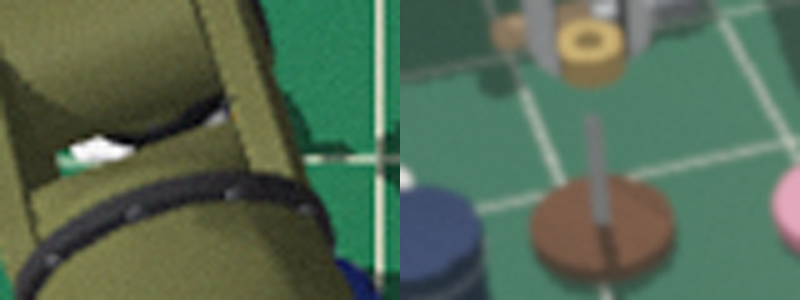

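```bash
python3 - <<'E'
from h import *
import cv2
print("collar",at("side",208.0,137.8,.1342),"tip",at("side",208.0,153.1,.086))
print("base",at("side",210.0,174,.012))
im=cv2.imread("side1.png").astype(int)
# post edges by row
for v in range(150,172,3):
    r=im[v,198:222]; print(v,(r[:,2]-r[:,1]).tolist())
hsv=cv2.cvtColor(im.astype(np.uint8),cv2.COLOR_BGR2HSV)[128:152,195:222]
m=cv2.inRange(hsv,(14,90,60),(32,255,255)); n,_,s,c=cv2.connectedComponentsWithStats(m); i=1+s[1:,4].argmax(); print("brass bbox",s[i]+[195,128,0,0,0],c[i]+[195,128])
from rig import get_obs
o=get_obs()["tcp_pos"]
th=np.linspace(0,2*np.pi,60);R=np.c_[np.cos(th),np.sin(th),0*th]
P=np.vstack([o-[0,0,.0064]+.018*R,o+[0,0,.0116]+.018*R]); p=proj("side",P); print("pred bbox",p.min(0),p.max(0))
E
```

```text
collar [0.50885482 0.22221364] tip [0.50544867 0.22294321]
base [0.50607304 0.22487381]
150 [-49, -50, -49, -49, -50, -50, -48, -50, -49, -49, -48, -50, -50, -49, -49, -49, -48, -49, -50, -49, -50, -50, -48, -48]
153 [-36, -48, -48, -49, -49, -50, -49, -47, -37, -21, -16, -21, -37, -49, -50, -48, -50, -48, -49, -49, -48, -47, -49, -48]
156 [-19, -32, -47, -50, -50, -50, -49, -46, -35, -17, -7, -9, -23, -42, -48, -49, -49, -49, -49, -48, -49, -49, -48, -49]
159 [-23, -17, -28, -45, -50, -50, -50, -48, -41, -22, -8, -6, -18, -39, -49, -49, -49, -49, -48, -49, -49, -48, -49, -49]
162 [-39, -21, -15, -24, -41, -49, -49, -49, -45, -29, -9, -5, -14, -34, -47, -48, -49, -48, -49, -48, -45, -45, -43, -43]
165 [-49, -43, -29, -19, -18, -23, -21, -14, -5, -1, 0, -1, 1, 7, 13, 10, 5, 3, 1, -7, -18, -28, -33, -37]
168 [-22, -11, 8, 24, 29, 31, 31, 32, 30, 23, 9, 0, 0, 11, 27, 31, 30, 30, 29, 29, 29, 29, 23, 10]
171 [26, 30, 32, 33, 33, 33, 31, 31, 30, 26, 14, 0, -2, 8, 24, 31, 33, 33, 33, 33, 32, 31, 31, 29]
brass bbox [202 133  13  14 143] [207.78321678 139.61538462]
pred bbox [200.02959439 133.52104613] [214.87582486 147.83122054]
```

Call:
{"fn": "apply_moves", "kwargs": {
  "deltas": [
    {"claw":255,"offset":[0.05,-0.16,0.8],"spin":0},
    {"claw":255,"offset":[0,0,0],"spin":0},
    {"claw":255,"offset":[0,0,0],"spin":0}
  ]
}}

```text
time: 8.05
tcp_pos: [0.5052, 0.2239, 0.1134]
ee_rot: [0.693, 0.721, -0.0, -0.0]
wrist_force: [-0.7, -0.1, -0.9]
grip_width: 0.367
```

```bash
cat > ov.py <<'E'
from h import *
from rig import *
import cv2,sys
off([.506,.224,.1])
o=get_obs()["tcp_pos"]
b=np.mean([read_camera("side")["image"][:,:,::-1].astype(float) for _ in range(3)],0).astype(np.uint8)
x0,y0=185,125;S=12
im=cv2.resize(b[y0:y0+48,x0:x0+48],None,fx=S,fy=S,interpolation=cv2.INTER_CUBIC)
th=np.linspace(0,2*np.pi,60);R=np.c_[np.cos(th),np.sin(th),0*th]
def dr(P,c): cv2.polylines(im,[(((proj("side",P)-[x0,y0]+.5)*S)).astype(int)],False,c,1)
for z,r in((-.0064,.018),(.0116,.018),(.0116,.0075)): dr(o+[0,0,z]+r*R,(255,0,0))
p=np.array([.506,.224,0])
for z in(.012,.086): dr(p+[0,0,z]+.0045*R,(0,0,255))
dr(p+[0,0,.012]+.04*R,(0,0,255)); dr(np.array([p+[0,0,.012],p+[0,0,.086]]),(0,0,255))
cv2.imwrite(sys.argv[1],im)
E
python3 ov.py pics/ov1.png
```

```text
t 8.05 tcp [0.5052 0.2239 0.1134] jaw deg 2.32 tilt 0.01 w 0.367 F [-0.67 -0.06 -0.85] q [ 0.35  0.4   1.61 -0.    1.13  0.31]
offset cm [0.01 0.08 1.34]
```

View pics/ov1.png

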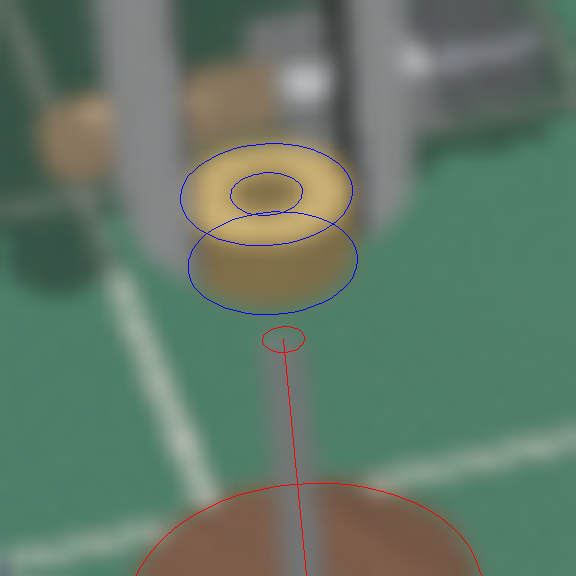

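The overlay shows the post tip at overlay (283,341), where the model puts it at (284,340). The collar's hole is at (268,190) against a predicted (266,194). Collar and post are therefore aligned to under 1 mm, so I lower it in steps and watch the force.

Call:
{"fn": "apply_moves", "kwargs": {
  "deltas": [
    {"claw":255,"offset":[0,0,1.3],"spin":0},
    {"claw":255,"offset":[0,0,0.6],"spin":0},
    {"claw":255,"offset":[0,0,0.6],"spin":0},
    {"claw":255,"offset":[0,0,0.5],"spin":0},
    {"claw":255,"offset":[0,0,0],"spin":0}
  ]
}}

```text
time: 8.82
tcp_pos: [0.5051, 0.2238, 0.0831]
ee_rot: [0.693, 0.721, -0.0, -0.0]
wrist_force: [-0.6, -0.6, -1.4]
grip_width: 0.369
```

```bash
python3 -c "
from h import *
off([.5055,.224,.0185])"
```

```text
t 8.825 tcp [0.5051 0.2238 0.0831] jaw deg 2.32 tilt 0.03 w 0.369 F [-0.58 -0.59 -1.35] q [ 0.35  0.44  1.64 -0.    1.07  0.31]
offset cm [0.02 0.04 6.46]
```

Bottom is at about 77 mm, below the 86 mm tip, with no force: threaded. Continuing down.

Call:
{"fn": "apply_moves", "kwargs": {
  "deltas": [
    {"claw":255,"offset":[0,0,1.5],"spin":0},
    {"claw":255,"offset":[0,0,1.5],"spin":0},
    {"claw":255,"offset":[0,0,1.5],"spin":0},
    {"claw":255,"offset":[0,0,1],"spin":0},
    {"claw":255,"offset":[0,0,0.5],"spin":0},
    {"claw":255,"offset":[0,0,0.3],"spin":0},
    {"claw":255,"offset":[0,0,0],"spin":0},
    {"claw":255,"offset":[0,0,0],"spin":0}
  ]
}}

```text
time: 9.82
tcp_pos: [0.5054, 0.224, 0.0208]
ee_rot: [0.693, 0.721, 0.0, 0.0]
wrist_force: [-0.1, 0.4, -0.8]
grip_width: 0.366
```

```bash
python3 -c "
from h import *
off([.5055,.224,.0185])"
```

```text
t 9.825 tcp [0.5054 0.224  0.0208] jaw deg 2.32 tilt 0.03 w 0.366 F [-0.13  0.37 -0.76] q [0.35 0.53 1.67 0.   0.94 0.31]
offset cm [0.   0.01 0.23]
```

Call:
{"fn": "apply_moves", "kwargs": {
  "deltas": [
    {"claw":255,"offset":[0,0,0.2],"spin":0},
    {"claw":255,"offset":[0,0,0],"spin":0},
    {"claw":130,"offset":[0,0,0],"spin":0},
    {"claw":92,"offset":[0,0,0],"spin":0},
    {"claw":92,"offset":[0,0,0],"spin":0},
    {"claw":92,"offset":[0,0,0],"spin":0},
    {"claw":92,"offset":[0,0,-2],"spin":0},
    {"claw":92,"offset":[0,0,-4],"spin":0},
    {"claw":92,"offset":[0,0,-4],"spin":0},
    {"claw":92,"offset":[0,0,-4],"spin":0}
  ]
}}

```text
time: 11.08
tcp_pos: [0.5051, 0.2238, 0.1598]
ee_rot: [0.693, 0.721, 0.0, 0.0]
wrist_force: [0.5, -0.4, -0.5]
grip_width: 0.64
```

Call:
{"fn": "apply_moves", "kwargs": {
  "deltas": [
    {"claw":92,"offset":[0,0,-4],"spin":0},
    {"claw":92,"offset":[0,0,-2.5],"spin":0},
    {"claw":92,"offset":[0,0,0],"spin":0}
  ]
}}

```text
time: 11.45
tcp_pos: [0.5058, 0.2241, 0.225]
ee_rot: [0.693, 0.721, 0.001, 0.001]
wrist_force: [-0.0, -0.1, -0.3]
grip_width: 0.639
```

```bash
python3 ov.py pics/ov2.png; python3 -c "
from h import *
off([.4903,-.256,.225])"
```

```text
t 11.45 tcp [0.5058 0.2241 0.225 ] jaw deg 2.32 tilt 0.19 w 0.639 F [-0.03 -0.1  -0.35] q [0.35 0.29 1.49 0.   1.36 0.31]
offset cm [-0.02 -0.02 12.5 ]
t 11.6 tcp [0.5048 0.2237 0.222 ] jaw deg 2.32 tilt 0.12 w 0.64 F [-0.25 -0.59  0.  ] q [0.35 0.29 1.49 0.   1.36 0.31]
offset cm [-47.87  -3.39  -0.26]
```

View pics/ov2.png

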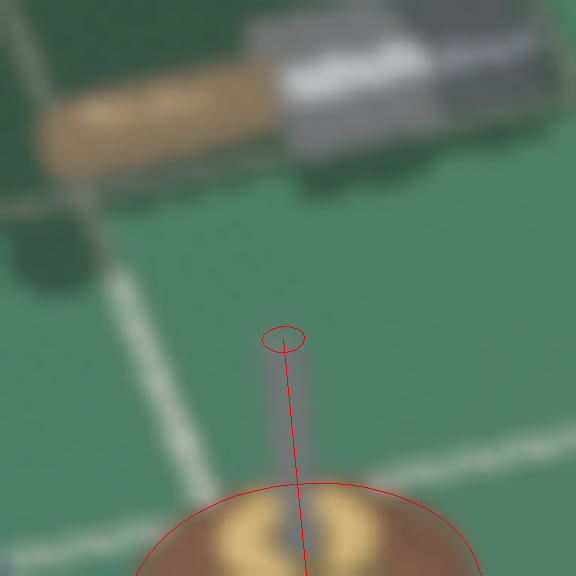

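The collar is around the post and flat on the foot (ring at (298,535), post through it). Now the imam.

Call:
{"fn": "apply_moves", "kwargs": {
  "deltas": [
    {"claw":92,"offset":[-4,-0.3,0],"spin":0},
    {"claw":92,"offset":[-5,-0.4,0],"spin":0},
    {"claw":92,"offset":[-5,-0.4,0],"spin":0},
    {"claw":92,"offset":[-5,-0.4,0],"spin":0},
    {"claw":92,"offset":[-5,-0.4,0],"spin":0},
    {"claw":92,"offset":[-5,-0.3,0],"spin":0},
    {"claw":92,"offset":[-5,-0.3,0],"spin":0},
    {"claw":92,"offset":[-5,-0.3,0],"spin":0},
    {"claw":92,"offset":[-5,-0.3,0],"spin":0},
    {"claw":92,"offset":[-3.9,-0.3,0],"spin":0}
  ]
}}

```text
time: 12.85
tcp_pos: [0.49, -0.2578, 0.2219]
ee_rot: [0.693, 0.721, -0.0, -0.001]
wrist_force: [0.3, 0.6, -1.1]
grip_width: 0.638
```

Call:
{"fn": "apply_moves", "kwargs": {
  "deltas": [
    {"claw":92,"offset":[0,0,4],"spin":0},
    {"claw":92,"offset":[0,0,4],"spin":0},
    {"claw":92,"offset":[0,0,2],"spin":0},
    {"claw":92,"offset":[0,0,0],"spin":0},
    {"claw":92,"offset":[0,0,0],"spin":0}
  ]
}}

```text
time: 13.48
tcp_pos: [0.4909, -0.2562, 0.1239]
ee_rot: [0.693, 0.721, 0.0, 0.0]
wrist_force: [0.4, -0.3, 0.4]
grip_width: 0.64
```

```bash
python3 - <<'E'
from h import *
off([.4903,-.256,.0305])
from rig import *
import cv2
c=read_camera("top")["image"][:,:,::-1];d=read_camera("side")["image"][:,:,::-1].copy()
o=get_obs()["tcp_pos"]; 
for z in(.086,.010): 
    p=proj("side",[[o[0],o[1],z]])[0]; cv2.circle(d,tuple(np.round(p).astype(int)),1,(0,0,255),-1)
b=d[270:360,210:330]
cv2.imwrite("pics/i1.png",cv2.resize(b,(800,600),interpolation=2))
E
```

```text
t 13.475 tcp [ 0.4909 -0.2562  0.1239] jaw deg 2.32 tilt 0.02 w 0.64 F [ 0.42 -0.25  0.45] q [-0.55  0.39  1.6   0.    1.15 -0.59]
offset cm [ 0.02 -0.06  9.34]
```

View pics/i1.png

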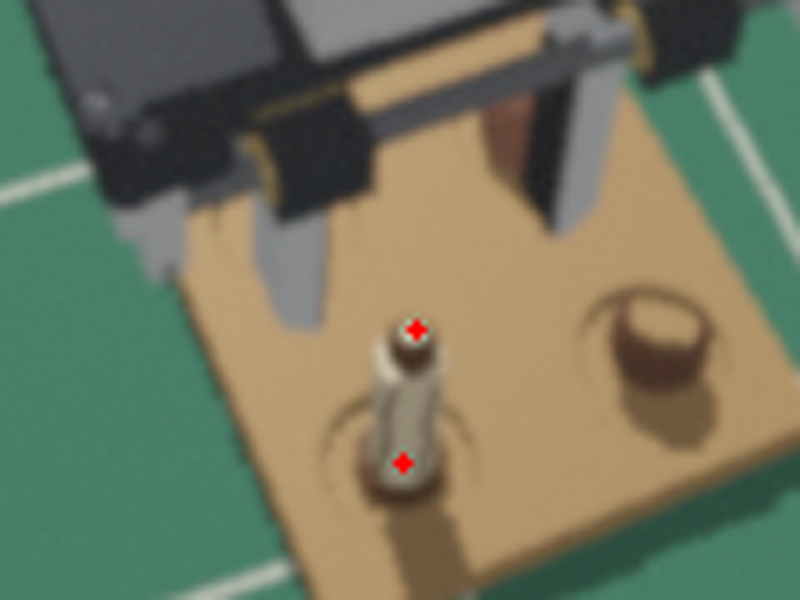

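The finial (415,332) and foot (402,470) line up with the tool axis, with the bead clear at (660,345). Descend and grip.

Call:
{"fn": "apply_moves", "kwargs": {
  "deltas": [
    {"claw":92,"offset":[0,-0.05,2.5],"spin":0},
    {"claw":92,"offset":[0,0,2.5],"spin":0},
    {"claw":92,"offset":[0,0,2.5],"spin":0},
    {"claw":92,"offset":[0,0,1.8],"spin":0},
    {"claw":92,"offset":[0,0,0],"spin":0},
    {"claw":150,"offset":[0,0,0],"spin":0},
    {"claw":185,"offset":[0,0,0],"spin":0},
    {"claw":255,"offset":[0,0,0],"spin":0},
    {"claw":255,"offset":[0,0,0],"spin":0},
    {"claw":255,"offset":[0,0,0],"spin":0}
  ],
  "grip_force": 15
}}

```text
time: 14.82
tcp_pos: [0.4902, -0.2562, 0.0306]
ee_rot: [0.693, 0.721, 0.0, 0.0]
wrist_force: [0.6, 0.5, 1.7]
grip_width: 0.2
```

Call:
{"fn": "apply_moves", "kwargs": {
  "deltas": [
    {"claw":255,"offset":[0,0,0],"spin":0},
    {"claw":255,"offset":[0,0,0],"spin":0}
  ]
}}

```text
time: 15.08
tcp_pos: [0.4902, -0.2561, 0.0306]
ee_rot: [0.693, 0.721, 0.0, 0.0]
wrist_force: [-1.1, -0.6, 2.6]
grip_width: 0.202
```

```bash
python3 -c "
from h import *
off([.4903,-.256,.0305])"
```

```text
t 15.075 tcp [ 0.4902 -0.2561  0.0306] jaw deg 2.32 tilt 0.01 w 0.202 F [-1.13 -0.59  2.56] q [-0.55  0.51  1.67 -0.    0.96 -0.59]
offset cm [0.01 0.01 0.01]
```

Call:
{"fn": "apply_moves", "kwargs": {
  "deltas": [
    {"claw":255,"offset":[0,0,-1.5],"spin":0},
    {"claw":255,"offset":[0,0,-3],"spin":0},
    {"claw":255,"offset":[0,0,-4],"spin":0},
    {"claw":255,"offset":[0,0,-4],"spin":0},
    {"claw":255,"offset":[0,0,-4],"spin":0},
    {"claw":255,"offset":[0,0,-3],"spin":0},
    {"claw":255,"offset":[0,0,-1],"spin":0},
    {"claw":255,"offset":[0,0,0],"spin":0}
  ]
}}

```text
time: 16.08
tcp_pos: [0.4901, -0.2561, 0.2354]
ee_rot: [0.693, 0.721, 0.0, 0.0]
wrist_force: [0.1, 0.8, -1.3]
grip_width: 0.199
```

```bash
python3 -c "
from h import *
off([.5055,.224,.230])"
```

```text
t 16.075 tcp [ 0.4901 -0.2561  0.2354] jaw deg 2.32 tilt 0.01 w 0.199 F [ 0.06  0.8  -1.32] q [-0.55  0.28  1.47 -0.    1.39 -0.59]
offset cm [47.91  3.48  0.54]
```

Call:
{"fn": "apply_moves", "kwargs": {
  "deltas": [
    {"claw":255,"offset":[2,0.1,0],"spin":0},
    {"claw":255,"offset":[4,0.2,0],"spin":0},
    {"claw":255,"offset":[5,0.4,0],"spin":0},
    {"claw":255,"offset":[5,0.4,0],"spin":0},
    {"claw":255,"offset":[5,0.4,0],"spin":0},
    {"claw":255,"offset":[5,0.4,0],"spin":0},
    {"claw":255,"offset":[5,0.4,0],"spin":0},
    {"claw":255,"offset":[5,0.4,0],"spin":0},
    {"claw":255,"offset":[5,0.4,0],"spin":0},
    {"claw":255,"offset":[4,0.2,0],"spin":0}
  ]
}}

```text
time: 17.32
tcp_pos: [0.5036, 0.1975, 0.2343]
ee_rot: [0.692, 0.722, -0.001, -0.001]
wrist_force: [0.3, -0.1, -2.4]
grip_width: 0.2
```

Call:
{"fn": "apply_moves", "kwargs": {
  "deltas": [
    {"claw":255,"offset":[2.9,0.2,0],"spin":0},
    {"claw":255,"offset":[0,0,0],"spin":0},
    {"claw":255,"offset":[0,0,3],"spin":0},
    {"claw":255,"offset":[0,0,3],"spin":0},
    {"claw":255,"offset":[0,0,3],"spin":0},
    {"claw":255,"offset":[0,0,1.5],"spin":0},
    {"claw":255,"offset":[0,0,0],"spin":0},
    {"claw":255,"offset":[0,0,0],"spin":0}
  ]
}}

```text
time: 18.32
tcp_pos: [0.5062, 0.224, 0.1316]
ee_rot: [0.693, 0.721, 0.001, 0.0]
wrist_force: [0.0, -0.2, 0.1]
grip_width: 0.2
```

```bash
python3 -c "
from h import *
off([.5055,.224,.1175])"
```

```text
t 18.325 tcp [0.5062 0.224  0.1316] jaw deg 2.31 tilt 0.09 w 0.2 F [ 0.02 -0.2   0.13] q [0.35 0.38 1.6  0.   1.17 0.31]
offset cm [ 0.01 -0.07  1.41]
```

Call:
{"fn": "apply_moves", "kwargs": {
  "deltas": [
    {"claw":255,"offset":[0,-0.05,0.7],"spin":0},
    {"claw":255,"offset":[0,0,0.7],"spin":0},
    {"claw":255,"offset":[0,0,0],"spin":0},
    {"claw":255,"offset":[0,0,0],"spin":0},
    {"claw":255,"offset":[0,0,0],"spin":0},
    {"claw":255,"offset":[0,0,0],"spin":0}
  ]
}}

```text
time: 19.08
tcp_pos: [0.5053, 0.2239, 0.1166]
ee_rot: [0.693, 0.721, 0.0, 0.0]
wrist_force: [-0.3, 0.5, 0.4]
grip_width: 0.2
```

```bash
sed -e 's/for z,r in((.*: dr(o/for z,r in((-.0206,.013),(-.0146,.013),(-.001,.0095)): dr(o/' -e 's/x0,y0=185,125/x0,y0=185,120/' -e 's/\.506,\.224,0\]/.5055,.224,0]/' ov.py > ov3.py; python3 ov3.py pics/ov3.png
```

```text
t 19.075 tcp [0.5053 0.2239 0.1166] jaw deg 2.32 tilt 0.02 w 0.2 F [-0.28  0.47  0.37] q [ 0.35  0.39  1.61 -0.    1.14  0.31]
offset cm [0.   0.07 1.66]
```

View pics/ov3.png

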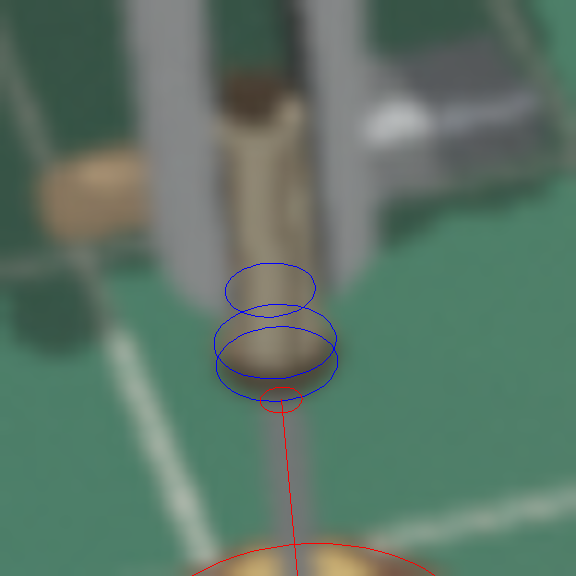

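The imam is held upright over the post. Its foot is at (277,370) and the post axis at (281,400), a lateral miss under 1 mm. The foot's lower edge shows about 0.8 px higher than modelled (≈2 mm in height or y), within tolerance. The wrist force is only at noise level. Handing in.

```bash
python3 -c "
from rig import *
o=get_obs();print(o['tcp_pos'],o['grip_width'],abs(o['joint_vel']).max());print(close_job())"
```

```text
[0.5052524  0.22388471 0.11649782] 0.20045142354791515 0.002495826757991538
the job is handed in; nothing more can be done
None
```

I put the brass collar over the brown stand's post, lowered it onto the wooden foot and let it go. I then carried the imam piece about 80 mm clear above the rack and handed in while still holding it over the post tip. The job took about 19 s of the 72 s allowed; no verdict is reported.

Last checks:
- **Collar:** after I let go, the side picture showed it flat on the foot, with the post through its bore.
- **Imam piece:** by arm position, its foot is about 10 mm above the tip and within about 1 mm of the post axis. The tool was tilted 0.02° and the arm practically still. The grip width matched the 19 mm cylinder.
- **Contact:** the wrist force was at noise level, so I saw no sign of the imam touching anything but the fingers.

Checks that disagreed or were missing:
- **Imam foot position:** in the last side picture its lower edge sat about 0.8 px higher than modelled. That is about 2 mm in height or in y, inside the limits.
- **Post position:** the top and side cameras differed by 1–2 mm in the post's y.
- **Top view:** the arm hid the post there during both placings, so the final centring in y rests on the side camera and on the collar sliding on freely.

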